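# Scrub out the glass jar with the bottle brush

### The job

Scrub out the glass jar: lift its lid off and lay it knob up in the steel tray, take the thick bottle brush off the drying stand and work it in the jar down to the floor three times, drawing it up between the strokes until bristles stand well out above the rim. Then hang the brush back in its free slot with the collar behind the front lip, and put the lid back on the jar fully home. Keep the jar standing upright in its place, and leave the slim tube brush hanging on the stand.

Things in the scene. Friction and masses are not known exactly. Their poses are not given: they have to be found in the camera images.
- jar: Loose, heavy, straight-sided clear glass jar, 66 mm outside diameter, 57 mm bore, 122 mm tall, standing upright. Origin at the centre of its underside, z up. 0.5 to 0.9 kg.
- jar_floor (a point): Centre of the jar's inner floor, 8 mm above the jar's underside (bore 114 mm deep).
- jar_rim (a point): Centre of the jar's mouth, at rim height, 122 mm above its underside.
- jar_lid: Loose round white lid, 68 mm across, 6 mm thick, on the jar at the start. Below it a plug 46 mm in diameter, 9 mm deep, that enters the mouth; on top a round knob 24 to 26 mm across, 29 mm tall. Origin at the centre of the flange's underside (level with the rim when seated, 9 mm above what it lies on when laid down), z up through the knob. About 0.12 kg.
- lid_knob (a point): Grip point in the knob, on the lid's axis, 28 mm above the lid's origin, 22 mm above the flange's top.
- tray: Fixed shallow bare steel tray, 120 x 120 mm, rim 11 mm high, floor 3 mm thick, 114 mm square inside. Origin at the centre of its underside.
- brush_stand: Fixed steel stand, 86 x 200 mm. Its top plate (6 mm thick, 190 mm wide, top at 160 mm) has two slots 16 mm wide, 80 mm apart along the stand's y, open to its -x (front, robot's side); the front edge is 35 mm before the origin and carries a lip 4 mm high beside the slots. A brush hangs with its stem in a slot, collar on the plate behind the lip. Origin: centre of underside, x to its back.
- slot_left (a point): Rest point of a brush's collar in the slot on the stand's +y side: slot centre line, plate top, 30 mm behind the plate's front edge (the slot ends 6 mm farther back). To unhook: lift 8 mm or more, then draw out to the stand's -x; the head does not pass up through the slot and is clear of the plate when the axis is 25 mm before the front edge.
- slot_right (a point): The same for the slot on the stand's -y side.
- jar_brush: Thick bottle brush, 206 mm long, hanging upright in either slot. Origin at its tip, z up to the handle. White bristle head 53 mm in diameter, 78 mm long from the tip (outer bristles give way, stiff core 38 mm), then a 9 mm wire stem, a grey collar 34 mm in diameter from 135 to 141 mm, a grey round handle 22 mm in diameter from 141 to 206 mm. About 0.09 kg.
- jar_brush_tip (a point): The thick brush's lower end, on its axis (same point as its origin).
- jar_brush_collar (a point): Underside of the thick brush's collar, on its axis, 135 mm above its tip.
- jar_brush_grip (a point): Grip point on the thick brush's handle, on its axis, 175 mm above its tip.
- tube_brush: The slim test-tube brush hanging in the other slot, to be left there: bristle head only 17 mm in diameter, handle 16 mm in diameter, otherwise as the thick brush. Origin at its tip.
Mind the look-alikes: they are no part of the job. Leave any orange look-alike of the jar_brush alone.

How it is judged:
By the outcome, as a careful person would: the job done as asked, in the order asked, and still so for the second after the job is handed in, with the robot touching nothing.
It also fails if it takes over 72 s, if anything falls off the work surface, if the arm or the gripper's body presses on something with over 40 N, if the wrist force passes 120 N, or if a joint passes its speed limit or range.

### The arm

A 6-joint arm with a two-finger parallel gripper is mounted at the origin on a cart in front of the work surface, level with it; the furniture and walls round the work are solid. World frame = base frame: x ahead of the robot, y to its left, z up, the work surface at z = 0. Lengths are in mm, angles in rad, forces in N, time in s.
With the tool pointing down it reaches from about 275 to 1000 mm from the base axis. Payload 8.4 kg.
Tool frame: the origin (TCP) lies at the very end of the fingers, on their centre line; the grasp point (between the pads) lies 19 mm behind it; z points along the fingers, y is the direction in which the jaws open and shut (so a half turn about z gives the same grasp; the last joint's range is limited). The gripper opens to 85 mm and grips with 20 to 120 N. Pads are 22 mm wide; open, the fingers measure 114 mm over their backs; the gripper's body (76 mm by 85 mm) begins 54 mm behind the grasp point. The pads swing forward as they close: fully open they stand 13 mm farther back than shut.
Start: joints at [-1.284, 0.353, 1.633, -0, 1.155, -0.002], TCP at [178, -599.119, 231.281] pointing down, gripper open.
Joint ranges: [-2.63, 2.63], [-0.92, 2.1], [0.06, 2.66], [-1.3, 4.44], [0, 2.69], [-3.02, 3.02]. Speed limits (rad/s): [2.22, 2.22, 2.79, 3.14, 3.14, 3.14].

### API

Orientations are given as [roll, pitch, yaw] about the fixed x, y, z axes, in that order (R = Rz(yaw) Ry(pitch) Rx(roll)).
In Python, from rig import r gives the robot as it stands.
- The arm moves only by the tool move_arm, never from a script. Its argument "increments" is a list of rows, each an object of numbers: "tx", "ty", "tz": the shift along the tool's x, y, z in cm; "rx", "ry", "rz": the turn, a rotation vector about the tool's x, y, z in degrees; "gripper": the gripper's target within -1 to 1 (fully open at 1, half-way at 0, shut at -1). A call has 1 to 12 rows; each row shifts and turns the commanded pose from where the row before left it, along the tool's axes as they then stand; what a row does not reach is not made up. A row lasts 1/10 s, in which the tool goes at most 50 mm and 8.59 degrees, less where a joint would pass 70% of its speed; a pose out of reach is approached as far as the arm can. A call is refused whole if a number of a shift passes 5 or a number of a turn 8.59, either way. A call with a gripper value outside its range is refused whole. The fingers move at their own pace and stop on an object; "squeeze" is the grip in N (left out, the last holds). Time passes only in rows, so rows that do not move let the fingers close. It gives the time, the measured TCP pose, the force and the opening at its end, in the units of the state.
- r.sense(): the state, without advancing time (a new reading comes with each control period).
- r.grab_frame(name): name is "side" or "top" or "wrist"; returns (picture, depth): 400x640x3 uint8, red, green, blue; 400x640 float32, mm along the optical axis (not along the pixel's ray), 0 where there is no reading.
- r.camera_model(name): a dict with "fx", "fy", "cx", "cy" (pixels), "R" (3x3) and "t" (3): a world point X has camera coordinates R X + t; the wrist camera has in their place "hand_eye" (4x4, takes a point from camera to tool coordinates, whose origin is the TCP and whose axes are the flange's). Camera axes: x right, y down, z forward; pixel columns grow to the right and rows downward; lengths in mm; the calibration is good to about 2 mm. A picture is of the moment at which its call begins: read the wrist's pose just before it. camera_model takes no time and is no camera call.
- r.sign_off(): hands the job in, once; it reports no verdict.
Trained networks look in the newest picture that a camera, given by its name, has taken for a name from the list of things; names that differ only in an ending like _2 or _b are one class to them, and where a whole thing is asked for, a point or a joint stands for the part that bears it (a point fixed in the world has none). Each returns a list of dicts, best first, with "confidence" (0 to 1); they miss things now and then, are a little off and sometimes report something else, mostly with a low value. They report only what shows in the picture. A call takes as long as a camera call. They do not tell look-alikes from the thing itself.
- r.cut_out(query, camera): "mask" (400x640 bool, what is visible of it) and "bbox" ([left, top, right, bottom] in pixels, round what is visible of it).
- r.place_of(query, camera): "location" ([row, column] in pixels: a listed point, or the origin of a listed thing).
The state is a dict: "clock": time; "qpos": joint angles; "qvel": joint speeds; "joint_efforts": joint torques, N m; "eef_pos": TCP position; "tcp_rot": TCP orientation; "contact_force": force on the tool from outside, world axes, zero at the start; "wrist_torque": the same for the moment, N m; "opening": opening from 0.0 (shut) to 1.0 (fully open).
Only numpy, scipy, OpenCV 4.12 (cv2) and the standard library are available. Lean on these libraries where they do the work, as an engineer would, in place of code of your own. Each camera call takes 0.05 s, during which the arm holds its last target. There are 200 camera calls.

## Working session

There is one attempt and no reset: what is moved stays moved. The work goes in short steps, Python scripts to look and compute and a tool call to move; the robot and the scene stay as the last step left them, time stands still between calls to the robot, and variables do not carry over. Pictures are saved under pics/ and viewed, about 8 in all and at most 12, crops included, and the job is handed in when it is done.

Besides the shell and the picture viewer there is one more tool, called after "Request:" as name(argument=value, ...) on one line, values as JSON. move_arm: Moves the arm, as the interface text tells. Its arguments: {"type":"object","properties":{"increments":{"type":"array","items":{"type":"object","properties":{"tx":{"type":"number"},"ty":{"type":"number"},"tz":{"type":"number"},"rx":{"type":"number"},"ry":{"type":"number"},"rz":{"type":"number"},"gripper":{"type":"number"}}}},"squeeze":{"type":"number"}},"required":["increments"]}

```bash
ls; mkdir -p pics; cat > h.py <<'E'
import numpy as np, cv2
from rig import r
def ray(cam,row,col):
    m=r.camera_model(cam)
    d=np.array([(col-m['cx'])/m['fx'],(row-m['cy'])/m['fy'],1.])
    if 'hand_eye' in m:
        from scipy.spatial.transform import Rotation as R
        s=r.sense(); T=np.array(m['hand_eye']); Rt=R.from_euler('xyz',s['tcp_rot']).as_matrix()
        A=Rt@T[:3,:3]; return Rt@T[:3,3]+np.array(s['eef_pos']), A@d
    Rm=np.array(m['R']); t=np.array(m['t'])
    return -Rm.T@t, Rm.T@d
def atz(cam,row,col,z):
    o,d=ray(cam,row,col); return o+d*(z-o[2])/d[2]
def atd(cam,row,col,dep):
    o,d=ray(cam,row,col); return o+d*dep
def tri(a,b):
    (o1,d1),(o2,d2)=a,b
    A=np.stack([d1,-d2],1); s=np.linalg.lstsq(A,o2-o1,rcond=None)[0]
    p,q=o1+s[0]*d1,o2+s[1]*d2; return (p+q)/2,np.linalg.norm(p-q)
def save(cam,name):
    p,d=r.grab_frame(cam); cv2.imwrite('pics/'+name+'.png',p[:,:,::-1]); return p,d
E
python3 - <<'E'
from h import *
np.set_printoptions(precision=1,suppress=True)
print(r.sense())
ps=[]
for c in ('side','top'):
    p,d=save(c,c+'0'); ps.append(p)
    print(c,'cam at',ray(c,200,320))
    for q in ['jar','jar_rim','jar_lid','lid_knob','tray','brush_stand','slot_left','slot_right','jar_brush','jar_brush_collar','jar_brush_grip','tube_brush']:
        for x in r.place_of(q,c)[:3]:
            rr,cc=x['location']; dd=d[int(np.clip(rr,0,399)),int(np.clip(cc,0,639))]
            print(q,c,[round(rr,1),round(cc,1)],round(x['confidence'],2),'surf',atd(c,rr,cc,dd) if dd>0 else None)
cv2.imwrite('pics/both.png',np.vstack(ps)[:,:,::-1])
print(r.sense()['clock'])
E
```

```text
pics
{'clock': 0.0, 'qpos': array([-1.3,  0.4,  1.6, -0. ,  1.2, -0. ]), 'qvel': array([-0., -0., -0.,  0.,  0., -0.]), 'joint_efforts': array([  0. , -60.5, -34.2,   0. ,   0. ,   0. ]), 'eef_pos': array([ 177.9, -598.7,  230.5]), 'tcp_rot': array([-3.1, -0. ,  0.3]), 'contact_force': array([-1.5,  0.4,  0. ]), 'wrist_torque': array([ 0.,  0., -0.]), 'opening': 1.0006442802197992}
side cam at (array([ 317.3, -900.2,  567.6]), array([ 0.2,  0.9, -0.4]))
jar side [304.4, 274.0] 0.93 surf [ 429.6 -159.7   20.5]
jar_rim side [248.3, 274.5] 0.88 surf [ 438.7 -139.7  129.7]
jar_lid side [249.5, 273.6] 0.64 surf [ 437.  -139.2  127.2]
jar_lid side [205.4, 339.9] 0.41 surf [588.9 -63.6 164.4]
lid_knob side [236.6, 272.6] 0.66 surf [ 436.1 -140.4  154.9]
brush_stand side [260.5, 340.9] 0.75 surf [ 579.3 -105.2   60.5]
slot_left side [188.5, 333.3] 0.77 surf [600.5  21.  166.5]
slot_right side [201.4, 346.0] 0.71 surf [602.3 -62.1 171.1]
jar_brush side [261.6, 342.0] 0.9 surf [ 580.8 -108.    59.3]
jar_brush side [308.5, 384.9] 0.73 surf [ 628.4 -224.2   17.8]
jar_brush side [267.2, 404.3] 0.
[... 1291 characters left out ...]
9 211.3]
slot_right top [182.1, 355.9] 0.57 surf [593.4 -44.4 191.6]
jar_brush top [196.0, 349.5] 0.87 surf [570.2 -34.3 161. ]
jar_brush top [189.6, 409.7] 0.87 surf [ 616.  -191.9   39.3]
jar_brush top [146.9, 357.1] 0.66 surf [711.6 -59.4  67.3]
jar_brush_collar top [176.1, 424.5] 0.84 surf [ 622. -198.  148.]
jar_brush_collar top [182.1, 358.2] 0.83 surf [589.5 -47.3 207.7]
jar_brush_collar top [126.6, 362.2] 0.73 surf [726.2 -60.2 161.8]
jar_brush_grip top [124.2, 364.7] 0.86 surf [724.8 -63.5 179.3]
jar_brush_grip top [174.9, 361.5] 0.61 surf [598.1 -51.  232.1]
tube_brush top [194.4, 317.4] 0.64 surf [595.2  33.3  48.9]
tube_brush top [266.0, 391.0] 0.4 surf [ 426.9 -121.6  156.8]
1.3
```

View pics/side0.png

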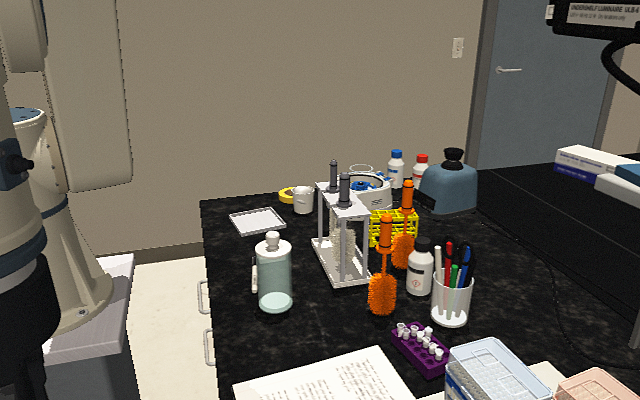

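View pics/top0.png

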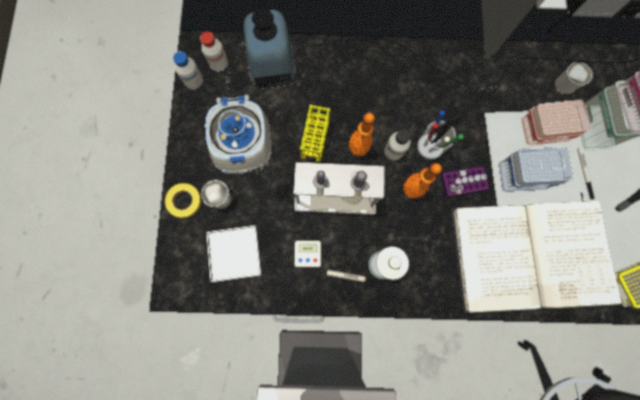

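The side view shows the jar with its lid at about (273,270). The stand is at (343,240), with the thick grey-handled brush in the right slot (345,190) and the slim one at (333,175). The orange look-alikes are at (385,265) and (403,240). The top view shows the tray at (233,254) and the lid at (389,263). Next I'll get exact positions from the depth clouds.

```bash
cat >> h.py <<'E'
def cloud(cam,d):
    o,_=ray(cam,0,0); m=r.camera_model(cam)
    v,u=np.mgrid[0:400,0:640]
    D=np.stack([(u-m['cx'])/m['fx'],(v-m['cy'])/m['fy'],np.ones_like(u)],-1)
    o,dx=ray(cam,m['cy'],m['cx']); 
    A=np.stack([ray(cam,m['cy'],m['cx']+m['fx'])[1]-dx,ray(cam,m['cy']+m['fy'],m['cx'])[1]-dx,dx],1)
    P=(D*d[...,None])@A.T+o; P[d<=0]=np.nan; return P
def box(P,x0,x1,y0,y1,z0,z1):
    q=P.reshape(-1,3); k=(q[:,0]>x0)&(q[:,0]<x1)&(q[:,1]>y0)&(q[:,1]<y1)&(q[:,2]>z0)&(q[:,2]<z1); return q[k]
def rect(q):
    return cv2.minAreaRect(q[:,:2].astype(np.float32))
E
python3 - <<'E'
from h import *
np.set_printoptions(precision=1,suppress=True)
for c in ('top','side'):
    p,d=r.grab_frame(c); P=cloud(c,d)
    print(c)
    for n,b in dict(flange=(380,480,-180,-80,118,138),knobtop=(400,470,-160,-90,150,166),plate=(520,660,-130,140,154,170),handR=(540,660,-90,-20,185,228),handL=(540,660,-5,70,185,228),tray=(370,530,150,310,1,14),traytopp=(370,530,150,310,7,14)).items():
        q=box(P,*b)
        if len(q)<5: print(n,len(q)); continue
        print(n,len(q),'med',np.median(q,0),'lo',np.percentile(q,2,0),'hi',np.percentile(q,98,0),'rect',rect(q))
E
```

```text
top
flange 670 med [ 434.8 -125.6  128. ] lo [ 405.  -159.4  124.2] hi [465.9 -97.5 131. ] rect ((435.4825439453125, -128.8550262451172), (65.28154754638672, 66.21514892578125), 1.3584364652633667)
knobtop 125 med [ 435.2 -128.2  156.9] lo [ 425.  -140.2  151.4] hi [ 447.5 -117.9  159.7] rect ((435.5675354003906, -128.94114685058594), (24.24513816833496, 23.927278518676758), 19.417991638183594)
plate 2471 med [604.4  -9.4 160.3] lo [ 570.8 -103.3  157.1] hi [639.   80.7 166.8] rect ((605.413818359375, -11.109352111816406), (189.9615478515625, 70.90847778320312), 89.09751892089844)
handR 94 med [592.8 -47.5 220.2] lo [588.6 -61.1 186.8] hi [610.8 -40.  227.8] rect ((599.5121459960938, -51.14024353027344), (20.74995994567871, 23.525348663330078), 46.091400146484375)
handL 60 med [595.4  29.4 221.4] lo [592.6  21.9 186. ] hi [607.7  35.9 227.5] rect ((600.5185546875, 28.707197189331055), (16.09270668029785, 14.318428039550781), 1.7286263704299927)
tray 2706 med [451.  232.3   3.2] lo [377.4 155.7   1.1] hi [522.8 302.3  12. ] rect ((449.837890625, 229.91339111328125), (159.6973571777343
[... 874 characters left out ...]
5.7] hi [609.8 -51.4 227.2] rect ((598.9110107421875, -58.420440673828125), (13.396907806396484, 20.961427688598633), 75.93037414550781)
handL 133 med [599.4  22.6 207.4] lo [593.9  18.7 186. ] hi [607.7  28.9 227.2] rect ((599.4042358398438, 22.981266021728516), (11.601317405700684, 15.491480827331543), 77.5938720703125)
tray 1217 med [451.1 230.6   3.6] lo [380.2 159.9   1.1] hi [520.8 297.4  12.1] rect ((449.8612060546875, 229.88453674316406), (159.47178649902344, 158.6640167236328), 0.5960314273834229)
traytopp 229 med [452.7 222.    9.9] lo [388.5 165.1   7.2] hi [518.4 298.9  12.8] rect ((453.5507507324219, 231.94528198242188), (121.09667205810547, 128.23895263671875), 9.5029878616333)
```

Request:
move_arm(increments=[{"rz": 8,"gripper": 0.6},{"rz": 8}])

```text
invalid input
```

Request:
move_arm(increments=[{"tx": 0,"ty": 0,"tz": 0,"rx": 0,"ry": 0,"rz": 8,"gripper": 0.6},{"tx": 0,"ty": 0,"tz": 0,"rx": 0,"ry": 0,"rz": 8,"gripper": 0.6}], squeeze=40)

```text
clock: 1.6
eef_pos: [178.0, -599.1, 231.3]
tcp_rot: [-3.142, 0.0, 0.004]
contact_force: [0.9, 0.2, -0.9]
opening: 0.801
```

Request:
move_arm(increments=[{"tx": 2.15,"ty": -3.9},{"tx": 2.15,"ty": -3.9},{"tx": 2.15,"ty": -3.9},{"tx": 2.15,"ty": -3.9},{"tx": 2.15,"ty": -3.9},{"tx": 2.15,"ty": -3.9},{"tx": 2.15,"ty": -3.9},{"tx": 2.15,"ty": -3.9},{"tx": 2.15,"ty": -3.9},{"tx": 2.15,"ty": -3.9},{"tx": 2.15,"ty": -3.9},{"tx": 2.1,"ty": -3.9}], squeeze=40)

```text
invalid input
```

Request:
move_arm(increments=[{"tx": 2.15,"ty": -3.9,"tz": 0,"rx": 0,"ry": 0,"rz": 0,"gripper": 0.6},{"tx": 2.15,"ty": -3.9,"tz": 0,"rx": 0,"ry": 0,"rz": 0,"gripper": 0.6},{"tx": 2.15,"ty": -3.9,"tz": 0,"rx": 0,"ry": 0,"rz": 0,"gripper": 0.6},{"tx": 2.15,"ty": -3.9,"tz": 0,"rx": 0,"ry": 0,"rz": 0,"gripper": 0.6},{"tx": 2.15,"ty": -3.9,"tz": 0,"rx": 0,"ry": 0,"rz": 0,"gripper": 0.6},{"tx": 2.15,"ty": -3.9,"tz": 0,"rx": 0,"ry": 0,"rz": 0,"gripper": 0.6},{"tx": 2.15,"ty": -3.9,"tz": 0,"rx": 0,"ry": 0,"rz": 0,"gripper": 0.6},{"tx": 2.15,"ty": -3.9,"tz": 0,"rx": 0,"ry": 0,"rz": 0,"gripper": 0.6},{"tx": 2.15,"ty": -3.9,"tz": 0,"rx": 0,"ry": 0,"rz": 0,"gripper": 0.6},{"tx": 2.15,"ty": -3.9,"tz": 0,"rx": 0,"ry": 0,"rz": 0,"gripper": 0.6},{"tx": 2.15,"ty": -3.9,"tz": 0,"rx": 0,"ry": 0,"rz": 0,"gripper": 0.6},{"tx": 2.1,"ty": -3.9,"tz": 0,"rx": 0,"ry": 0,"rz": 0.23,"gripper": 0.6}], squeeze=40)

```text
clock: 2.8
eef_pos: [431.8, -127.0, 231.6]
tcp_rot: [3.141, -0.001, 0.006]
contact_force: [0.9, -1.2, 0.6]
opening: 0.799
```

```bash
python3 - <<'E'
from h import *
np.set_printoptions(precision=1,suppress=True)
r.grab_frame('wrist')
print(r.sense()['eef_pos'],r.sense()['tcp_rot'])
p,d=save('wrist','w1'); P=cloud('wrist',d)
for n,b in dict(flange=(380,480,-180,-80,120,136),knobtop=(400,470,-170,-90,148,170)).items():
    q=box(P,*b)
    if len(q)>5: print(n,len(q),np.median(q,0),rect(q))
print(r.sense()['eef_pos'])
E
```

```text
[ 434.3 -122.4  231.8] [-3.1 -0.   0. ]
flange 4231 [ 442.7 -131.   127.7] ((436.4256591796875, -131.62599182128906), (66.83068084716797, 66.92344665527344), 57.74476623535156)
knobtop 978 [ 438.  -131.5  156.5] ((436.33477783203125, -131.35385131835938), (25.304433822631836, 24.711763381958008), 0.2700808346271515)
[ 433.1 -124.8  231.6]
```

View pics/w1.png

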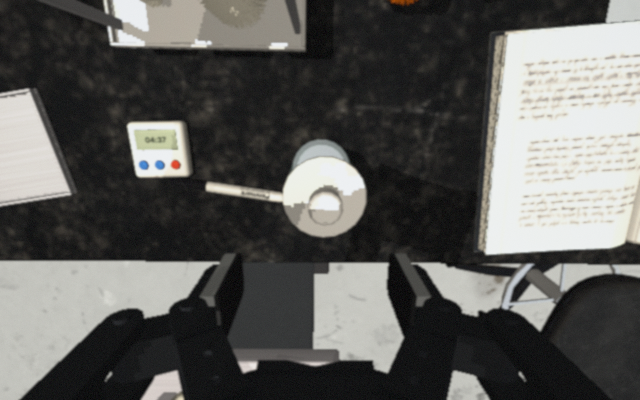

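The wrist view shows the lid at (324,197) with its knob at (325,207), which agrees with the measured (436,-131). I'll let the arm settle, then descend.

Request:
move_arm(increments=[{"tx": 0,"ty": 0,"tz": 3.0,"rx": 0,"ry": 0,"rz": 0,"gripper": 0.2},{"tx": 0,"ty": 0,"tz": 2,"rx": 0,"ry": 0,"rz": 0,"gripper": 0.2},{"tx": 0,"ty": 0,"tz": 0,"rx": 0,"ry": 0,"rz": 0,"gripper": 0.2},{"tx": 0,"ty": 0,"tz": 0,"rx": 0,"ry": 0,"rz": 0,"gripper": 0.2},{"tx": 0,"ty": 0,"tz": 0,"rx": 0,"ry": 0,"rz": 0,"gripper": 0.2}], squeeze=40)

```text
clock: 3.4
eef_pos: [431.7, -129.2, 182.4]
tcp_rot: [3.141, -0.002, 0.005]
contact_force: [0.1, 0.7, 0.4]
opening: 0.597
```

Request:
move_arm(increments=[{"tx": 0.4,"ty": 0.1,"tz": 1.5,"rx": 0,"ry": 0,"rz": 0,"gripper": 0.2},{"tx": 0,"ty": 0,"tz": 2,"rx": 0,"ry": 0,"rz": -0.2,"gripper": 0.2},{"tx": 0,"ty": 0,"tz": 1.3,"rx": 0,"ry": 0,"rz": 0,"gripper": 0.2},{"tx": 0,"ty": 0,"tz": 0,"rx": 0,"ry": 0,"rz": 0,"gripper": 0.2},{"tx": 0,"ty": 0,"tz": 0,"rx": 0,"ry": 0,"rz": 0,"gripper": 0.2},{"tx": 0,"ty": 0,"tz": 0,"rx": 0,"ry": 0,"rz": 0,"gripper": 0.2}], squeeze=40)

```text
clock: 4.0
eef_pos: [435.8, -130.0, 134.5]
tcp_rot: [3.141, -0.002, 0.009]
contact_force: [0.8, -0.0, 0.4]
opening: 0.6
```

```bash
python3 - <<'E'
from h import *
for i in range(3):
    r.grab_frame('wrist'); s=r.sense(); print(s['eef_pos'],s['tcp_rot'],s['contact_force'])
E
```

```text
[ 435.79936179 -129.96311489  134.38318066] [ 3.14102352e+00 -1.88512079e-03  8.89635077e-03] [ 0.73520235 -0.00116389 -0.05833401]
[ 435.70383022 -129.89757475  134.25195675] [ 3.14107456e+00 -1.68765206e-03  8.97196871e-03] [ 0.28561109 -0.53637886 -0.01246333]
[ 435.53014974 -129.84457902  134.07004421] [ 3.14116449e+00 -1.36998067e-03  8.95802743e-03] [ 0.42656036 -0.64535405 -0.32056376]
```

Request:
move_arm(increments=[{"tx": 0,"ty": 0,"tz": 0,"rx": 0,"ry": 0,"rz": 0,"gripper": -1},{"tx": 0,"ty": 0,"tz": 0,"rx": 0,"ry": 0,"rz": 0,"gripper": -1},{"tx": 0,"ty": 0,"tz": 0,"rx": 0,"ry": 0,"rz": 0,"gripper": -1},{"tx": 0,"ty": 0,"tz": 0,"rx": 0,"ry": 0,"rz": 0,"gripper": -1},{"tx": 0,"ty": 0,"tz": 0,"rx": 0,"ry": 0,"rz": 0,"gripper": -1},{"tx": 0,"ty": 0,"tz": 0,"rx": 0,"ry": 0,"rz": 0,"gripper": -1}], squeeze=40)

```text
clock: 4.75
eef_pos: [435.2, -129.6, 133.7]
tcp_rot: [-3.142, -0.0, 0.009]
contact_force: [-0.9, 1.2, 5.7]
opening: 0.266
```

Request:
move_arm(increments=[{"tx": 0,"ty": 0,"tz": -0.5,"rx": 0,"ry": 0,"rz": 0,"gripper": -1},{"tx": 0,"ty": 0,"tz": -1,"rx": 0,"ry": 0,"rz": 0,"gripper": -1},{"tx": 0,"ty": 0,"tz": -1.5,"rx": 0,"ry": 0,"rz": 0,"gripper": -1},{"tx": 0,"ty": 0,"tz": -1.5,"rx": 0,"ry": 0,"rz": 0,"gripper": -1},{"tx": 0,"ty": 0,"tz": -1,"rx": 0,"ry": 0,"rz": 0,"gripper": -1},{"tx": 0,"ty": 0,"tz": 0,"rx": 0,"ry": 0,"rz": 0,"gripper": -1}], squeeze=40)

```text
clock: 5.35
eef_pos: [435.9, -130.0, 189.9]
tcp_rot: [3.141, -0.003, 0.009]
contact_force: [-0.2, 0.1, -1.1]
opening: 0.264
```

```bash
python3 - <<'E'
from h import *
p,d=save('side','s2'); s=r.sense(); print(s['eef_pos'],s['tcp_rot'],s['contact_force'],s['opening'])
cv2.imwrite('pics/s2c.png',cv2.resize(p[130:330,170:430,::-1],None,fx=2.5,fy=2.5))
E
```

```text
[ 435.44232919 -129.79628368  188.95973321] [ 3.14109685e+00 -1.54941811e-03  9.07172814e-03] [-0.56608697  0.42812914 -1.59812385] 0.26588655192205474
```

View pics/s2c.png

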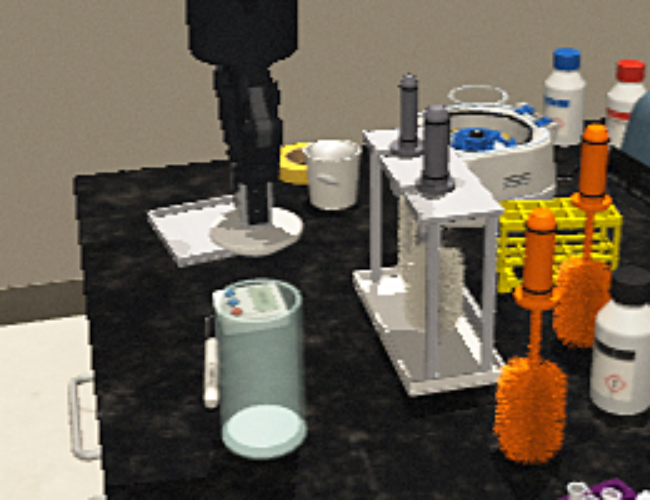

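Request:
move_arm(increments=[{"tx": 0.15,"ty": -1.5,"tz": 0,"rx": 0,"ry": 0,"rz": 0.5,"gripper": -1},{"tx": 0.15,"ty": -3,"tz": 0,"rx": 0,"ry": 0,"rz": 0,"gripper": -1},{"tx": 0.15,"ty": -3.5,"tz": 0,"rx": 0,"ry": 0,"rz": 0,"gripper": -1},{"tx": 0.15,"ty": -3.7,"tz": 0,"rx": 0,"ry": 0,"rz": 0,"gripper": -1},{"tx": 0.15,"ty": -3.7,"tz": 1,"rx": 0,"ry": 0,"rz": 0,"gripper": -1},{"tx": 0.15,"ty": -3.7,"tz": 1.5,"rx": 0,"ry": 0,"rz": 0,"gripper": -1},{"tx": 0.15,"ty": -3.7,"tz": 1.5,"rx": 0,"ry": 0,"rz": 0,"gripper": -1},{"tx": 0.15,"ty": -3.7,"tz": 1.5,"rx": 0,"ry": 0,"rz": 0,"gripper": -1},{"tx": 0.15,"ty": -3.5,"tz": 1.5,"rx": 0,"ry": 0,"rz": 0,"gripper": -1},{"tx": 0.15,"ty": -3.2,"tz": 1.5,"rx": 0,"ry": 0,"rz": 0,"gripper": -1},{"tx": 0.15,"ty": -2,"tz": 1.5,"rx": 0,"ry": 0,"rz": 0,"gripper": -1},{"tx": 0.1,"ty": -1,"tz": 1,"rx": 0,"ry": 0,"rz": 0,"gripper": -1}], squeeze=40)

```text
clock: 6.6
eef_pos: [451.5, 233.6, 76.6]
tcp_rot: [3.141, 0.002, 0.002]
contact_force: [-0.0, 0.1, -1.5]
opening: 0.263
```

Request:
move_arm(increments=[{"tx": 0,"ty": 0,"tz": 1,"rx": 0,"ry": 0,"rz": 0,"gripper": -1},{"tx": 0,"ty": 0,"tz": 1,"rx": 0,"ry": 0,"rz": 0,"gripper": -1},{"tx": 0,"ty": 0,"tz": 0,"rx": 0,"ry": 0,"rz": 0,"gripper": -1},{"tx": 0,"ty": 0,"tz": 0,"rx": 0,"ry": 0,"rz": 0,"gripper": -1},{"tx": 0,"ty": 0,"tz": 0,"rx": 0,"ry": 0,"rz": 0,"gripper": -1}], squeeze=40)

```text
clock: 7.1
eef_pos: [452.7, 231.9, 58.8]
tcp_rot: [-3.141, -0.001, -0.001]
contact_force: [-0.6, 0.1, -1.1]
opening: 0.266
```

Now I'll lower from 58.8 to about 24.

Request:
move_arm(increments=[{"tx": 0,"ty": 0,"tz": 1.2,"rx": 0,"ry": 0,"rz": 0,"gripper": -1},{"tx": 0,"ty": 0,"tz": 1.2,"rx": 0,"ry": 0,"rz": 0,"gripper": -1},{"tx": 0,"ty": 0,"tz": 0.6,"rx": 0,"ry": 0,"rz": 0,"gripper": -1},{"tx": 0,"ty": 0,"tz": 0.3,"rx": 0,"ry": 0,"rz": 0,"gripper": -1},{"tx": 0,"ty": 0,"tz": 0.2,"rx": 0,"ry": 0,"rz": 0,"gripper": -1},{"tx": 0,"ty": 0,"tz": 0,"rx": 0,"ry": 0,"rz": 0,"gripper": -1},{"tx": 0,"ty": 0,"tz": 0,"rx": 0,"ry": 0,"rz": 0,"gripper": -1}], squeeze=40)

```text
clock: 7.8
eef_pos: [451.7, 232.1, 23.7]
tcp_rot: [3.141, 0.001, 0.0]
contact_force: [-3.5, -2.7, 9.5]
opening: 0.264
```

Request:
move_arm(increments=[{"tx": 0,"ty": 0,"tz": 0,"rx": 0,"ry": 0,"rz": 0,"gripper": -0.3},{"tx": 0,"ty": 0,"tz": 0,"rx": 0,"ry": 0,"rz": 0,"gripper": 0.1},{"tx": 0,"ty": 0,"tz": 0,"rx": 0,"ry": 0,"rz": 0,"gripper": 0.1},{"tx": 0,"ty": 0,"tz": 0,"rx": 0,"ry": 0,"rz": 0,"gripper": 0.1},{"tx": 0,"ty": 0,"tz": -1.5,"rx": 0,"ry": 0,"rz": 0,"gripper": 0.1},{"tx": 0,"ty": 0,"tz": -3,"rx": 0,"ry": 0,"rz": 0,"gripper": 0.1},{"tx": 0,"ty": 0,"tz": -4,"rx": 0,"ry": 0,"rz": 0,"gripper": 0.1},{"tx": 0,"ty": 0,"tz": -4,"rx": 0,"ry": 0,"rz": 0,"gripper": 0.1},{"tx": 0,"ty": 0,"tz": -4,"rx": 0,"ry": 0,"rz": 0,"gripper": 0.1},{"tx": 0,"ty": 0,"tz": -4,"rx": 0,"ry": 0,"rz": 0,"gripper": 0.1},{"tx": 0,"ty": 0,"tz": -3,"rx": 0,"ry": 0,"rz": 0,"gripper": 0.1},{"tx": 0,"ty": 0,"tz": -2,"rx": 0,"ry": 0,"rz": 0,"gripper": 0.1}], squeeze=40)

```text
clock: 9.0
eef_pos: [452.9, 232.6, 280.9]
tcp_rot: [-3.14, -0.003, 0.0]
contact_force: [-0.5, -0.2, 0.3]
opening: 0.551
```

```bash
python3 - <<'E'
from h import *
np.set_printoptions(precision=1,suppress=True)
p,d=r.grab_frame('top'); P=cloud('top',d)
for n,b in dict(lidknob=(410,500,190,280,30,60),flange=(400,510,180,290,14,26),jarrim=(380,480,-180,-80,110,135)).items():
    q=box(P,*b)
    if len(q)>5: print(n,len(q),np.median(q,0),rect(q))
s=r.sense(); print(s['eef_pos'],s['tcp_rot'],s['clock'])
E
```

```text
lidknob 101 [452.1 230.5  46. ] ((451.8058776855469, 230.2518310546875), (23.120166778564453, 24.114368438720703), 46.14000701904297)
flange 452 [447.  225.1  18. ] ((440.447021484375, 238.4266357421875), (60.33949279785156, 91.62800598144531), 48.472145080566406)
jarrim 235 [ 435.1 -130.9  121.2] ((435.4578552246094, -127.99992370605469), (64.66080474853516, 64.48190307617188), 66.53089141845703)
[454.  233.2 283.4] [-3.1 -0.   0. ] 9.05
```

Request:
move_arm(increments=[{"tx": 0.7,"ty": 1.3,"tz": 0,"rx": 0,"ry": 0,"rz": 0,"gripper": 0.1},{"tx": 1.3,"ty": 2.5,"tz": 0,"rx": 0,"ry": 0,"rz": 0,"gripper": 0.1},{"tx": 1.3,"ty": 2.6,"tz": 0,"rx": 0,"ry": 0,"rz": 0,"gripper": 0.1},{"tx": 1.4,"ty": 2.7,"tz": 0,"rx": 0,"ry": 0,"rz": 0,"gripper": 0.1},{"tx": 1.4,"ty": 2.7,"tz": 0,"rx": 0,"ry": 0,"rz": 0,"gripper": 0.1},{"tx": 1.4,"ty": 2.7,"tz": 0,"rx": 0,"ry": 0,"rz": 0,"gripper": 0.1},{"tx": 1.4,"ty": 2.7,"tz": 0,"rx": 0,"ry": 0,"rz": 0,"gripper": 0.1},{"tx": 1.4,"ty": 2.7,"tz": 0,"rx": 0,"ry": 0,"rz": 0,"gripper": 0.1},{"tx": 1.4,"ty": 2.7,"tz": 0,"rx": 0,"ry": 0,"rz": 0,"gripper": 0.1},{"tx": 1.3,"ty": 2.6,"tz": 0,"rx": 0,"ry": 0,"rz": 0,"gripper": 0.1},{"tx": 1.0,"ty": 2.0,"tz": 0,"rx": 0,"ry": 0,"rz": 0,"gripper": 0.1},{"tx": 0.6,"ty": 1.2,"tz": 0,"rx": 0,"ry": 0,"rz": 0,"gripper": 0.1}], squeeze=40)

```text
clock: 10.25
eef_pos: [598.2, -54.0, 276.4]
tcp_rot: [3.141, 0.002, -0.001]
contact_force: [-0.7, 1.0, 0.3]
opening: 0.547
```

Request:
move_arm(increments=[{"tx": 0,"ty": 0,"tz": 0,"rx": 0,"ry": 0,"rz": 0,"gripper": 0.1},{"tx": 0,"ty": 0,"tz": 0,"rx": 0,"ry": 0,"rz": 0,"gripper": 0.1},{"tx": 0,"ty": 0,"tz": 0,"rx": 0,"ry": 0,"rz": 0,"gripper": 0.1}], squeeze=40)

```text
clock: 10.55
eef_pos: [597.8, -50.8, 278.0]
tcp_rot: [-3.141, 0.001, 0.001]
contact_force: [0.5, 0.3, 0.1]
opening: 0.553
```

```bash
python3 - <<'E'
from h import *
np.set_printoptions(precision=1,suppress=True)
s=r.sense(); print(s['eef_pos'],s['tcp_rot'],s['clock'])
p,d=save('wrist','w3'); P=cloud('wrist',d)
for n,b in dict(htop=(570,630,-80,-25,222,238),htopL=(570,630,0,60,222,238),collar=(570,630,-80,-25,163.5,172),plate=(550,660,-130,140,155,163),hL=(570,630,0,60,180,215),hR=(570,630,-80,-25,180,215)).items():
    q=box(P,*b)
    if len(q)>5: print(n,len(q),np.median(q,0),rect(q))
E
```

```text
[597.8 -50.8 278. ] [-3.1  0.   0. ] 10.55
htop 792 [604.2 -50.9 229.7] ((602.0638427734375, -50.81016540527344), (22.19140625, 20.242921829223633), 51.33259201049805)
htopL 443 [605.   27.  227.8] ((603.361328125, 28.81316566467285), (14.945548057556152, 14.748093605041504), 76.8030014038086)
collar 585 [608.1 -50.  165.8] ((595.1043701171875, -52.970977783203125), (54.8808708190918, 46.37134552001953), 88.8170166015625)
plate 14391 [617.2 -12.2 160.2] ((607.2715454101562, -10.687080383300781), (190.44677734375, 70.40054321289062), 89.09288787841797)
hL 435 [608.2  23.6 199.4] ((605.57763671875, 26.132976531982422), (15.913252830505371, 8.454239845275879), 39.34811782836914)
hR 360 [611.2 -50.9 198.9] ((607.6201171875, -50.37778854370117), (10.103044509887695, 21.460933685302734), 2.2704858779907227)
```

View pics/w3.png

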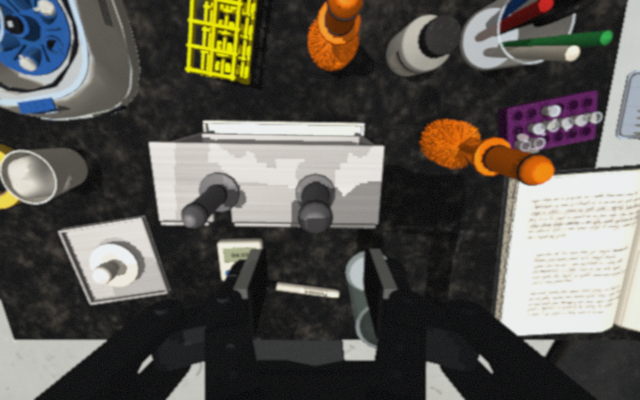

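The wrist view shows the thick handle at (316,215) in the right slot and the slim one at (195,215). The lid lies knob up in the tray at (112,263). I'll descend onto the thick handle.

Request:
move_arm(increments=[{"tx": 0.25,"ty": 0,"tz": 1,"rx": 0,"ry": 0,"rz": 0,"gripper": 0.1},{"tx": 0,"ty": 0,"tz": 2,"rx": 0,"ry": 0,"rz": 0,"gripper": 0.1},{"tx": 0,"ty": 0,"tz": 2,"rx": 0,"ry": 0,"rz": 0,"gripper": 0.1},{"tx": 0,"ty": 0,"tz": 2,"rx": 0,"ry": 0,"rz": 0,"gripper": 0.1},{"tx": 0,"ty": 0,"tz": 1.5,"rx": 0,"ry": 0,"rz": 0,"gripper": 0.1},{"tx": 0,"ty": 0,"tz": 1.1,"rx": 0,"ry": 0,"rz": 0,"gripper": 0.1},{"tx": 0,"ty": 0,"tz": 0,"rx": 0,"ry": 0,"rz": 0,"gripper": 0.1},{"tx": 0,"ty": 0,"tz": 0,"rx": 0,"ry": 0,"rz": 0,"gripper": 0.1},{"tx": 0,"ty": 0,"tz": 0,"rx": 0,"ry": 0,"rz": 0,"gripper": 0.1}], squeeze=60)

```text
clock: 11.5
eef_pos: [601.5, -51.6, 183.2]
tcp_rot: [3.141, -0.002, 0.0]
contact_force: [-0.6, 0.0, -0.3]
opening: 0.551
```

Request:
move_arm(increments=[{"tx": 0,"ty": 0,"tz": 0,"rx": 0,"ry": 0,"rz": 0,"gripper": -0.2},{"tx": 0,"ty": 0,"tz": 0,"rx": 0,"ry": 0,"rz": 0,"gripper": -0.4},{"tx": 0,"ty": 0,"tz": 0,"rx": 0,"ry": 0,"rz": 0,"gripper": -1},{"tx": 0,"ty": 0,"tz": 0,"rx": 0,"ry": 0,"rz": 0,"gripper": -1},{"tx": 0,"ty": 0,"tz": 0,"rx": 0,"ry": 0,"rz": 0,"gripper": -1},{"tx": 0,"ty": 0,"tz": 0,"rx": 0,"ry": 0,"rz": 0,"gripper": -1}], squeeze=60)

```text
clock: 12.1
eef_pos: [601.2, -51.6, 183.0]
tcp_rot: [-3.142, -0.001, 0.0]
contact_force: [-0.8, 0.5, 6.4]
opening: 0.241
```

Request:
move_arm(increments=[{"tx": 0,"ty": 0,"tz": -0.7,"rx": 0,"ry": 0,"rz": 0,"gripper": -1},{"tx": 0,"ty": 0,"tz": -0.8,"rx": 0,"ry": 0,"rz": 0,"gripper": -1},{"tx": 0,"ty": 0,"tz": -0.5,"rx": 0,"ry": 0,"rz": 0,"gripper": -1},{"tx": 0,"ty": 0,"tz": 0,"rx": 0,"ry": 0,"rz": 0,"gripper": -1},{"tx": 0,"ty": 0,"tz": 0,"rx": 0,"ry": 0,"rz": 0,"gripper": -1},{"tx": -1,"ty": 0,"tz": 0,"rx": 0,"ry": 0,"rz": 0,"gripper": -1},{"tx": -1.5,"ty": 0,"tz": 0,"rx": 0,"ry": 0,"rz": 0,"gripper": -1},{"tx": -1.5,"ty": 0,"tz": 0,"rx": 0,"ry": 0,"rz": 0,"gripper": -1},{"tx": -1.5,"ty": 0,"tz": 0,"rx": 0,"ry": 0,"rz": 0,"gripper": -1},{"tx": -1.5,"ty": 0,"tz": 0,"rx": 0,"ry": 0,"rz": 0,"gripper": -1},{"tx": -1.5,"ty": 0,"tz": 0,"rx": 0,"ry": 0,"rz": 0,"gripper": -1},{"tx": 0,"ty": 0,"tz": 0,"rx": 0,"ry": 0,"rz": 0,"gripper": -1}], squeeze=60)

```text
clock: 13.3
eef_pos: [513.3, -51.5, 201.8]
tcp_rot: [-3.141, 0.002, 0.0]
contact_force: [-0.9, 0.4, -0.1]
opening: 0.245
```

```bash
python3 - <<'E'
from h import *
np.set_printoptions(precision=1,suppress=True)
p,d=save('side','s4'); s=r.sense(); print(s['eef_pos'],s['tcp_rot'],s['contact_force'],s['opening'],s['clock'])
P=cloud('side',d)
q=box(P,480,550,-90,-20,30,115)
for z in range(30,115,12):
    k=q[(q[:,2]>z)&(q[:,2]<z+12)]
    if len(k): print(z,len(k),np.percentile(k,[2,98],0)[:,:2].ravel(),np.percentile(k,[2,98],0)[:,0].mean())
q=box(P,480,550,-90,-20,155,175); print('stem/collar',np.percentile(q,[2,50,98],0))
cv2.imwrite('pics/s4c.png',cv2.resize(p[130:330,170:430,::-1],None,fx=2.5,fy=2.5))
E
```

```text
[514.8 -51.6 202.2] [-3.1  0.   0. ] [0.4 0.6 0.7] 0.24395694415270455 13.35
42 42 [493.6 -71.3 530.4 -47.9] 512.0255165299288
54 109 [487.5 -75.4 533.5 -45.3] 510.50071834264736
66 126 [487.8 -76.2 535.9 -45.5] 511.8628460178303
78 112 [488.1 -75.1 534.6 -46.4] 511.354093754008
90 119 [488.2 -76.8 535.  -48.6] 511.5849237184824
102 153 [487.1 -74.9 534.7 -41.6] 510.9414130690847
114 17 [490.5 -74.1 527.2 -30.2] 508.84135204177926
stem/collar [[508.4 -57.5 155.7]
 [511.8 -54.6 165.4]
 [516.3 -50.9 173.2]]
```

View pics/s4c.png

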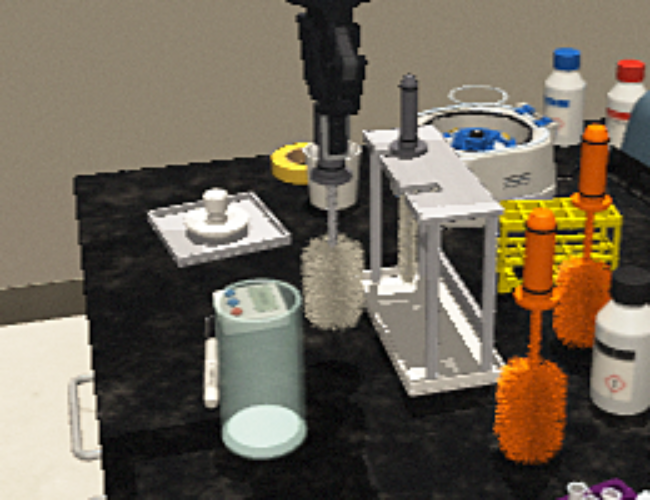

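The side view shows the thick white brush free of the stand at (333,280 in the crop) and hanging vertical. The slot is empty, the slim brush is still hanging, and the jar is in place. I'll raise it and move over the jar.

Request:
move_arm(increments=[{"tx": 0,"ty": 0,"tz": -1.5,"rx": 0,"ry": 0,"rz": 0,"gripper": -1},{"tx": 0,"ty": 0,"tz": -3,"rx": 0,"ry": 0,"rz": 0,"gripper": -1},{"tx": 0,"ty": 0,"tz": -3,"rx": 0,"ry": 0,"rz": 0,"gripper": -1},{"tx": 0,"ty": 0,"tz": -2.5,"rx": 0,"ry": 0,"rz": 0,"gripper": -1},{"tx": -0.8,"ty": 0.8,"tz": -1.5,"rx": 0,"ry": 0,"rz": 0,"gripper": -1},{"tx": -1.6,"ty": 1.6,"tz": 0,"rx": 0,"ry": 0,"rz": 0,"gripper": -1},{"tx": -1.8,"ty": 1.8,"tz": 0,"rx": 0,"ry": 0,"rz": 0,"gripper": -1},{"tx": -1.8,"ty": 1.8,"tz": 0,"rx": 0,"ry": 0,"rz": 0,"gripper": -1},{"tx": -1.1,"ty": 1.25,"tz": 0,"rx": 0,"ry": 0,"rz": 0,"gripper": -1},{"tx": -0.55,"ty": 0.6,"tz": 0,"rx": 0,"ry": 0,"rz": 0,"gripper": -1},{"tx": 0,"ty": 0,"tz": 0,"rx": 0,"ry": 0,"rz": 0,"gripper": -1},{"tx": 0,"ty": 0,"tz": 0,"rx": 0,"ry": 0,"rz": 0,"gripper": -1}], squeeze=60)

```text
clock: 14.55
eef_pos: [439.7, -130.1, 317.2]
tcp_rot: [-3.141, -0.0, -0.0]
contact_force: [-1.2, 0.7, -0.6]
opening: 0.238
```

Request:
move_arm(increments=[{"tx": 0,"ty": 0,"tz": 0,"rx": 0,"ry": 0,"rz": 0,"gripper": -1},{"tx": 0,"ty": 0,"tz": 0,"rx": 0,"ry": 0,"rz": 0,"gripper": -1}], squeeze=60)

```text
clock: 14.75
eef_pos: [439.8, -129.7, 317.2]
tcp_rot: [-3.141, 0.0, 0.001]
contact_force: [1.3, -0.0, -1.2]
opening: 0.242
```

```bash
python3 - <<'E'
from h import *
np.set_printoptions(precision=1,suppress=True)
p,d=r.grab_frame('side'); s=r.sense(); print(s['eef_pos'],s['tcp_rot'],s['contact_force'],s['opening'],s['clock'])
P=cloud('side',d)
q=box(P,390,480,-180,-90,165,225); print('head',len(q),np.percentile(q,[2,98],0).ravel(),np.percentile(q,[2,98],0)[:,0].mean())
q=box(P,390,480,-180,-90,138,170); print('low z',np.percentile(q,[1,5],0)[:,2])
q=box(P,390,480,-180,-90,60,116); print('jar',len(q),np.percentile(q,[2,98],0).ravel(),np.percentile(q,[2,98],0)[:,0].mean())
E
```

```text
[ 439.7 -129.7  317.2] [-3.1  0.   0. ] [ 0.6  1.1 -0.2] 0.2397373197914406 14.8
head 810 [ 415.4 -154.5  166.4  462.2 -122.4  224.2] 438.78563994948445
low z [160.8 162.3]
jar 1176 [ 404.4 -162.7   61.8  465.2  -99.7  114.9] 434.8069795676485
```

Request:
move_arm(increments=[{"tx": -0.3,"ty": 0,"tz": 1,"rx": 0,"ry": 0,"rz": 0,"gripper": -1},{"tx": 0,"ty": 0,"tz": 1.5,"rx": 0,"ry": 0,"rz": 0,"gripper": -1},{"tx": 0,"ty": 0,"tz": 1.5,"rx": 0,"ry": 0,"rz": 0,"gripper": -1},{"tx": 0,"ty": 0,"tz": 1.5,"rx": 0,"ry": 0,"rz": 0,"gripper": -1},{"tx": 0,"ty": 0,"tz": 1.5,"rx": 0,"ry": 0,"rz": 0,"gripper": -1},{"tx": 0,"ty": 0,"tz": 0,"rx": 0,"ry": 0,"rz": 0,"gripper": -1}], squeeze=60)

```text
clock: 15.4
eef_pos: [434.8, -129.6, 245.0]
tcp_rot: [-3.14, 0.004, 0.001]
contact_force: [0.4, -0.6, -1.3]
opening: 0.237
```

Request:
move_arm(increments=[{"tx": 0,"ty": 0,"tz": 1.5,"rx": 0,"ry": 0,"rz": 0,"gripper": -1},{"tx": 0,"ty": 0,"tz": 1.5,"rx": 0,"ry": 0,"rz": 0,"gripper": -1},{"tx": 0,"ty": 0,"tz": 1.5,"rx": 0,"ry": 0,"rz": 0,"gripper": -1},{"tx": 0,"ty": 0,"tz": 1.5,"rx": 0,"ry": 0,"rz": 0,"gripper": -1},{"tx": 0,"ty": 0,"tz": 0.8,"rx": 0,"ry": 0,"rz": 0,"gripper": -1},{"tx": 0,"ty": 0,"tz": 0,"rx": 0,"ry": 0,"rz": 0,"gripper": -1},{"tx": 0,"ty": 0,"tz": 0,"rx": 0,"ry": 0,"rz": 0,"gripper": -1}], squeeze=60)

```text
clock: 16.1
eef_pos: [436.7, -130.2, 179.8]
tcp_rot: [3.141, -0.0, 0.0]
contact_force: [-0.3, -0.7, -0.7]
opening: 0.24
```

Request:
move_arm(increments=[{"tx": 0,"ty": 0,"tz": 0.6,"rx": 0,"ry": 0,"rz": 0,"gripper": -1},{"tx": 0,"ty": 0,"tz": 0.4,"rx": 0,"ry": 0,"rz": 0,"gripper": -1},{"tx": 0,"ty": 0,"tz": 0.2,"rx": 0,"ry": 0,"rz": 0,"gripper": -1},{"tx": 0,"ty": 0,"tz": 0,"rx": 0,"ry": 0,"rz": 0,"gripper": -1},{"tx": 0,"ty": 0,"tz": 0,"rx": 0,"ry": 0,"rz": 0,"gripper": -1},{"tx": 0,"ty": 0,"tz": 0,"rx": 0,"ry": 0,"rz": 0,"gripper": -1}], squeeze=60)

```text
clock: 16.7
eef_pos: [436.5, -130.2, 167.4]
tcp_rot: [3.142, -0.0, 0.0]
contact_force: [-0.1, 0.0, -1.3]
opening: 0.241
```

```bash
python3 - <<'E'
from h import *
np.set_printoptions(precision=1,suppress=True)
p,d=save('side','s5'); s=r.sense(); print(s['eef_pos'],s['tcp_rot'],s['contact_force'],s['opening'],s['clock'])
cv2.imwrite('pics/s5c.png',cv2.resize(p[130:330,170:430,::-1],None,fx=2.5,fy=2.5))
E
```

```text
[ 436.5 -130.2  167.4] [ 3.1 -0.   0. ] [-0.6  0.1 -0.9] 0.24260310841297267 16.75
```

View pics/s5c.png

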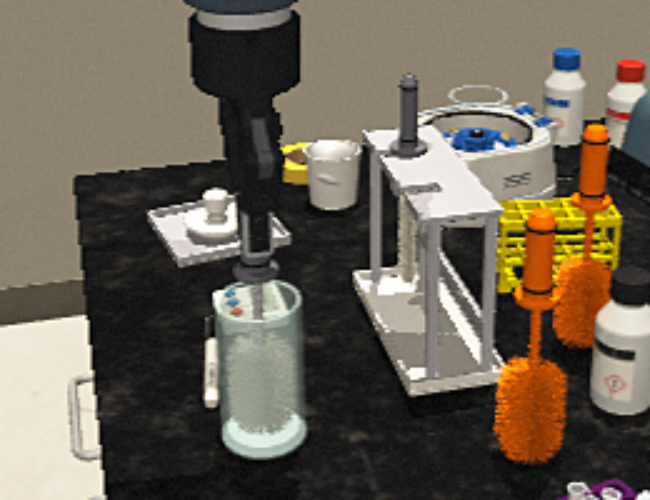

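The brush is inside the jar, nearly at the floor (265,430 in the crop), and the jar is upright. I'll creep down until it touches.

Request:
move_arm(increments=[{"tx": 0,"ty": 0,"tz": 0.1,"rx": 0,"ry": 0,"rz": 0,"gripper": -1},{"tx": 0,"ty": 0,"tz": 0.1,"rx": 0,"ry": 0,"rz": 0,"gripper": -1},{"tx": 0,"ty": 0,"tz": 0,"rx": 0,"ry": 0,"rz": 0,"gripper": -1},{"tx": 0,"ty": 0,"tz": 0,"rx": 0,"ry": 0,"rz": 0,"gripper": -1}], squeeze=60)

```text
clock: 17.15
eef_pos: [436.9, -130.3, 165.9]
tcp_rot: [3.141, -0.001, 0.0]
contact_force: [-1.2, 0.2, 5.8]
opening: 0.243
```

Contact at TCP z 165.9. Strokes two and three follow.

Request:
move_arm(increments=[{"tx": 0,"ty": 0,"tz": -0.7,"rx": 0,"ry": 0,"rz": 0,"gripper": -1},{"tx": 0,"ty": 0,"tz": -1.5,"rx": 0,"ry": 0,"rz": 0,"gripper": -1},{"tx": 0,"ty": 0,"tz": -1.5,"rx": 0,"ry": 0,"rz": 0,"gripper": -1},{"tx": 0,"ty": 0,"tz": -1.5,"rx": 0,"ry": 0,"rz": 0,"gripper": -1},{"tx": 0,"ty": 0,"tz": -1.5,"rx": 0,"ry": 0,"rz": 0,"gripper": -1},{"tx": 0,"ty": 0,"tz": -1.2,"rx": 0,"ry": 0,"rz": 0,"gripper": -1},{"tx": 0,"ty": 0,"tz": -0.8,"rx": 0,"ry": 0,"rz": 0,"gripper": -1},{"tx": 0,"ty": 0,"tz": 0,"rx": 0,"ry": 0,"rz": 0,"gripper": -1},{"tx": 0,"ty": 0,"tz": 0,"rx": 0,"ry": 0,"rz": 0,"gripper": -1}], squeeze=60)

```text
clock: 18.05
eef_pos: [436.2, -130.1, 252.0]
tcp_rot: [-3.141, 0.0, 0.0]
contact_force: [-0.8, -0.2, -1.3]
opening: 0.244
```

Request:
move_arm(increments=[{"tx": 0,"ty": 0,"tz": 0.7,"rx": 0,"ry": 0,"rz": 0,"gripper": -1},{"tx": 0,"ty": 0,"tz": 1.5,"rx": 0,"ry": 0,"rz": 0,"gripper": -1},{"tx": 0,"ty": 0,"tz": 1.5,"rx": 0,"ry": 0,"rz": 0,"gripper": -1},{"tx": 0,"ty": 0,"tz": 1.5,"rx": 0,"ry": 0,"rz": 0,"gripper": -1},{"tx": 0,"ty": 0,"tz": 1.5,"rx": 0,"ry": 0,"rz": 0,"gripper": -1},{"tx": 0,"ty": 0,"tz": 1.2,"rx": 0,"ry": 0,"rz": 0,"gripper": -1},{"tx": 0,"ty": 0,"tz": 0.5,"rx": 0,"ry": 0,"rz": 0,"gripper": -1},{"tx": 0,"ty": 0,"tz": 0.2,"rx": 0,"ry": 0,"rz": 0,"gripper": -1},{"tx": 0,"ty": 0,"tz": 0.1,"rx": 0,"ry": 0,"rz": 0,"gripper": -1},{"tx": 0,"ty": 0,"tz": 0,"rx": 0,"ry": 0,"rz": 0,"gripper": -1},{"tx": 0,"ty": 0,"tz": 0,"rx": 0,"ry": 0,"rz": 0,"gripper": -1}], squeeze=60)

```text
clock: 19.15
eef_pos: [436.5, -130.1, 165.9]
tcp_rot: [-3.141, -0.0, 0.0]
contact_force: [-2.9, 1.7, 6.2]
opening: 0.239
```

Request:
move_arm(increments=[{"tx": 0,"ty": 0,"tz": -0.7,"rx": 0,"ry": 0,"rz": 0,"gripper": -1},{"tx": 0,"ty": 0,"tz": -1.5,"rx": 0,"ry": 0,"rz": 0,"gripper": -1},{"tx": 0,"ty": 0,"tz": -1.5,"rx": 0,"ry": 0,"rz": 0,"gripper": -1},{"tx": 0,"ty": 0,"tz": -1.5,"rx": 0,"ry": 0,"rz": 0,"gripper": -1},{"tx": 0,"ty": 0,"tz": -1.5,"rx": 0,"ry": 0,"rz": 0,"gripper": -1},{"tx": 0,"ty": 0,"tz": -1.2,"rx": 0,"ry": 0,"rz": 0,"gripper": -1},{"tx": 0,"ty": 0,"tz": -0.8,"rx": 0,"ry": 0,"rz": 0,"gripper": -1},{"tx": 0,"ty": 0,"tz": 0,"rx": 0,"ry": 0,"rz": 0,"gripper": -1},{"tx": 0,"ty": 0,"tz": 0,"rx": 0,"ry": 0,"rz": 0,"gripper": -1}], squeeze=60)

```text
clock: 20.05
eef_pos: [436.2, -130.1, 252.0]
tcp_rot: [-3.142, 0.0, 0.0]
contact_force: [-0.6, -0.2, -1.3]
opening: 0.24
```

Request:
move_arm(increments=[{"tx": 0,"ty": 0,"tz": 0.7,"rx": 0,"ry": 0,"rz": 0,"gripper": -1},{"tx": 0,"ty": 0,"tz": 1.5,"rx": 0,"ry": 0,"rz": 0,"gripper": -1},{"tx": 0,"ty": 0,"tz": 1.5,"rx": 0,"ry": 0,"rz": 0,"gripper": -1},{"tx": 0,"ty": 0,"tz": 1.5,"rx": 0,"ry": 0,"rz": 0,"gripper": -1},{"tx": 0,"ty": 0,"tz": 1.5,"rx": 0,"ry": 0,"rz": 0,"gripper": -1},{"tx": 0,"ty": 0,"tz": 1.2,"rx": 0,"ry": 0,"rz": 0,"gripper": -1},{"tx": 0,"ty": 0,"tz": 0.5,"rx": 0,"ry": 0,"rz": 0,"gripper": -1},{"tx": 0,"ty": 0,"tz": 0.2,"rx": 0,"ry": 0,"rz": 0,"gripper": -1},{"tx": 0,"ty": 0,"tz": 0.1,"rx": 0,"ry": 0,"rz": 0,"gripper": -1},{"tx": 0,"ty": 0,"tz": 0,"rx": 0,"ry": 0,"rz": 0,"gripper": -1},{"tx": 0,"ty": 0,"tz": 0,"rx": 0,"ry": 0,"rz": 0,"gripper": -1}], squeeze=60)

```text
clock: 21.15
eef_pos: [436.5, -130.1, 165.9]
tcp_rot: [-3.141, -0.0, 0.0]
contact_force: [-1.0, 1.5, 5.9]
opening: 0.239
```

```bash
python3 - <<'E'
from h import *
np.set_printoptions(precision=1,suppress=True)
p,d=save('side','s6'); s=r.sense(); print(s['eef_pos'],s['tcp_rot'],s['contact_force'],s['opening'],s['clock'])
q=box(cloud('side',d),390,480,-180,-90,60,116); print('jar',len(q),np.percentile(q,[2,98],0).ravel(),np.percentile(q,[2,98],0)[:,0].mean())
E
```

```text
[ 436.5 -130.1  165.9] [-3.1 -0.   0. ] [-2.6  2.2  5.5] 0.23907028739677394 21.2
jar 1149 [ 404.3 -162.8   61.6  465.5 -100.3  115.1] 434.89677038502776
```

All three strokes touched the floor, and the jar hasn't moved. I'll withdraw the brush and carry it back to the stand's front.

Request:
move_arm(increments=[{"tx": 0,"ty": 0,"tz": -0.7,"rx": 0,"ry": 0,"rz": 0,"gripper": -1},{"tx": 0,"ty": 0,"tz": -1.5,"rx": 0,"ry": 0,"rz": 0,"gripper": -1},{"tx": 0,"ty": 0,"tz": -1.5,"rx": 0,"ry": 0,"rz": 0,"gripper": -1},{"tx": 0,"ty": 0,"tz": -1.5,"rx": 0,"ry": 0,"rz": 0,"gripper": -1},{"tx": 0,"ty": 0,"tz": -1.5,"rx": 0,"ry": 0,"rz": 0,"gripper": -1},{"tx": 0,"ty": 0,"tz": -1.8,"rx": 0,"ry": 0,"rz": 0,"gripper": -1},{"tx": 0,"ty": 0,"tz": -1.8,"rx": 0,"ry": 0,"rz": 0,"gripper": -1},{"tx": 0,"ty": 0,"tz": -1.8,"rx": 0,"ry": 0,"rz": 0,"gripper": -1},{"tx": 0,"ty": 0,"tz": -1.8,"rx": 0,"ry": 0,"rz": 0,"gripper": -1},{"tx": 0,"ty": 0,"tz": -1.0,"rx": 0,"ry": 0,"rz": 0,"gripper": -1},{"tx": 0,"ty": 0,"tz": -0.5,"rx": 0,"ry": 0,"rz": 0,"gripper": -1},{"tx": 0,"ty": 0,"tz": 0,"rx": 0,"ry": 0,"rz": 0,"gripper": -1}], squeeze=60)

```text
clock: 22.4
eef_pos: [436.6, -130.2, 319.6]
tcp_rot: [3.141, -0.001, 0.0]
contact_force: [0.0, 0.9, -0.7]
opening: 0.241
```

Request:
move_arm(increments=[{"tx": 0.7,"ty": -0.7,"tz": 0,"rx": 0,"ry": 0,"rz": 0,"gripper": -1},{"tx": 1.5,"ty": -1.5,"tz": 0,"rx": 0,"ry": 0,"rz": 0,"gripper": -1},{"tx": 1.8,"ty": -1.8,"tz": 0,"rx": 0,"ry": 0,"rz": 0,"gripper": -1},{"tx": 1.8,"ty": -1.8,"tz": 0,"rx": 0,"ry": 0,"rz": 0,"gripper": -1},{"tx": 1.2,"ty": -1.3,"tz": 1,"rx": 0,"ry": 0,"rz": 0,"gripper": -1},{"tx": 0.6,"ty": -0.8,"tz": 1.5,"rx": 0,"ry": 0,"rz": 0,"gripper": -1},{"tx": 0,"ty": 0,"tz": 2,"rx": 0,"ry": 0,"rz": 0,"gripper": -1},{"tx": 0,"ty": 0,"tz": 2,"rx": 0,"ry": 0,"rz": 0,"gripper": -1},{"tx": 0,"ty": 0,"tz": 2,"rx": 0,"ry": 0,"rz": 0,"gripper": -1},{"tx": 0,"ty": 0,"tz": 2,"rx": 0,"ry": 0,"rz": 0,"gripper": -1},{"tx": 0,"ty": 0,"tz": 1,"rx": 0,"ry": 0,"rz": 0,"gripper": -1},{"tx": 0,"ty": 0,"tz": 0,"rx": 0,"ry": 0,"rz": 0,"gripper": -1}], squeeze=60)

```text
clock: 23.6
eef_pos: [511.2, -50.8, 202.2]
tcp_rot: [-3.141, 0.004, 0.0]
contact_force: [-0.8, 0.4, -1.7]
opening: 0.242
```

Request:
move_arm(increments=[{"tx": 0,"ty": 0,"tz": 0,"rx": 0,"ry": 0,"rz": 0,"gripper": -1},{"tx": 0,"ty": 0,"tz": 0,"rx": 0,"ry": 0,"rz": 0,"gripper": -1},{"tx": 0,"ty": 0,"tz": 0,"rx": 0,"ry": 0,"rz": 0,"gripper": -1}], squeeze=60)

```text
clock: 23.9
eef_pos: [513.0, -51.2, 205.1]
tcp_rot: [3.141, -0.002, 0.0]
contact_force: [0.3, 0.5, -1.6]
opening: 0.24
```

```bash
python3 - <<'E'
from h import *
np.set_printoptions(precision=1,suppress=True)
p,d=save('side','s7'); s=r.sense(); print(s['eef_pos'],s['tcp_rot'],s['contact_force'],s['opening'],s['clock'])
P=cloud('side',d)
q=box(P,480,550,-90,-20,60,110); print('head',len(q),np.percentile(q,[2,98],0).ravel(),np.percentile(q,[2,98],0)[:,0].mean())
q=box(P,480,550,-90,-20,155,190)
for z in range(155,190,5):
    k=q[(q[:,2]>z)&(q[:,2]<z+5)]
    if len(k): print(z,len(k),np.percentile(k,[2,98],0)[:,:2].ravel())
q=box(P,390,480,-180,-90,60,116); print('jar',len(q),np.percentile(q,[2,98],0).ravel(),np.percentile(q,[2,98],0)[:,0].mean())
E
```

```text
[512.8 -51.2 205.1] [ 3.1 -0.   0. ] [ 0.8  0.5 -1.1] 0.24068624502643046 23.95
head 499 [488.9 -75.9  60.7 535.7 -40.5 108.9] 512.3292819653933
155 8 [508.5 -56.1 513.7 -52. ]
160 8 [508.8 -56.3 513.9 -50.8]
165 7 [508.2 -56.7 514.  -53.5]
170 7 [509.8 -55.4 513.9 -53.8]
175 3 [508.2 -54.8 513.9 -53.5]
180 14 [496.6 -68.  523.8 -53.4]
185 68 [496.5 -67.9 525.5 -41.6]
jar 1178 [ 404.3 -162.8   61.4  465.2  -99.7  115.1] 434.7552858469717
```

Request:
move_arm(increments=[{"tx": 0.7,"ty": 0,"tz": 0.2,"rx": 0,"ry": 0,"rz": 0,"gripper": -1},{"tx": 1.3,"ty": 0,"tz": 0.2,"rx": 0,"ry": 0,"rz": 0,"gripper": -1},{"tx": 1.5,"ty": 0,"tz": 0.1,"rx": 0,"ry": 0,"rz": 0,"gripper": -1},{"tx": 1.5,"ty": 0,"tz": 0,"rx": 0,"ry": 0,"rz": 0,"gripper": -1},{"tx": 1.5,"ty": 0.05,"tz": 0,"rx": 0,"ry": 0,"rz": 0,"gripper": -1},{"tx": 1.3,"ty": 0,"tz": 0,"rx": 0,"ry": 0,"rz": 0,"gripper": -1},{"tx": 0.7,"ty": 0,"tz": 0,"rx": 0,"ry": 0,"rz": 0,"gripper": -1},{"tx": 0.3,"ty": 0,"tz": 0,"rx": 0,"ry": 0,"rz": 0,"gripper": -1},{"tx": 0,"ty": 0,"tz": 0,"rx": 0,"ry": 0,"rz": 0,"gripper": -1},{"tx": 0,"ty": 0,"tz": 0,"rx": 0,"ry": 0,"rz": 0,"gripper": -1},{"tx": 0,"ty": 0,"tz": 0,"rx": 0,"ry": 0,"rz": 0,"gripper": -1}], squeeze=60)

```text
clock: 25.05
eef_pos: [599.9, -51.6, 199.4]
tcp_rot: [3.142, 0.0, 0.0]
contact_force: [0.1, 0.3, -0.6]
opening: 0.242
```

Request:
move_arm(increments=[{"tx": 0.1,"ty": 0,"tz": 0.5,"rx": 0,"ry": 0,"rz": 0,"gripper": -1},{"tx": 0,"ty": 0,"tz": 0.5,"rx": 0,"ry": 0,"rz": 0,"gripper": -1},{"tx": 0,"ty": 0,"tz": 0.3,"rx": 0,"ry": 0,"rz": 0,"gripper": -1},{"tx": 0,"ty": 0,"tz": 0.2,"rx": 0,"ry": 0,"rz": 0,"gripper": -1},{"tx": 0,"ty": 0,"tz": 0.15,"rx": 0,"ry": 0,"rz": 0,"gripper": -1},{"tx": 0,"ty": 0,"tz": 0,"rx": 0,"ry": 0,"rz": 0,"gripper": -1},{"tx": 0,"ty": 0,"tz": 0,"rx": 0,"ry": 0,"rz": 0,"gripper": -1}], squeeze=60)

```text
clock: 25.75
eef_pos: [601.4, -51.6, 183.0]
tcp_rot: [-3.142, -0.0, 0.0]
contact_force: [-1.2, 0.9, 1.9]
opening: 0.243
```

Request:
move_arm(increments=[{"tx": 0,"ty": 0,"tz": 0,"rx": 0,"ry": 0,"rz": 0,"gripper": -0.4},{"tx": 0,"ty": 0,"tz": 0,"rx": 0,"ry": 0,"rz": 0,"gripper": -0.2},{"tx": 0,"ty": 0,"tz": 0,"rx": 0,"ry": 0,"rz": 0,"gripper": 0.1},{"tx": 0,"ty": 0,"tz": 0,"rx": 0,"ry": 0,"rz": 0,"gripper": 0.1},{"tx": 0,"ty": 0,"tz": 0,"rx": 0,"ry": 0,"rz": 0,"gripper": 0.1},{"tx": 0,"ty": 0,"tz": -1,"rx": 0,"ry": 0,"rz": 0,"gripper": 0.1},{"tx": 0,"ty": 0,"tz": -2,"rx": 0,"ry": 0,"rz": 0,"gripper": 0.1},{"tx": 0,"ty": 0,"tz": -2,"rx": 0,"ry": 0,"rz": 0,"gripper": 0.1},{"tx": 0,"ty": 0,"tz": -2.5,"rx": 0,"ry": 0,"rz": 0,"gripper": 0.1},{"tx": 0,"ty": 0,"tz": -2,"rx": 0,"ry": 0,"rz": 0,"gripper": 0.1},{"tx": 0,"ty": 0,"tz": 0,"rx": 0,"ry": 0,"rz": 0,"gripper": 0.1},{"tx": 0,"ty": 0,"tz": 0,"rx": 0,"ry": 0,"rz": 0,"gripper": 0.1}], squeeze=60)

```text
clock: 26.95
eef_pos: [601.5, -51.6, 278.2]
tcp_rot: [3.142, -0.001, 0.0]
contact_force: [-0.3, -0.5, -0.2]
opening: 0.552
```

```bash
python3 - <<'E'
from h import *
np.set_printoptions(precision=1,suppress=True)
p,d=save('side','s8'); s=r.sense(); print(s['eef_pos'],s['tcp_rot'],s['contact_force'],s['opening'],s['clock'])
P=cloud('side',d)
for n,b in dict(hR=(570,630,-90,-25,185,228),col=(570,630,-90,-25,163,175),lid=(410,500,190,280,30,60)).items():
    q=box(P,*b); print(n,len(q),np.percentile(q,[2,98],0).ravel())
cv2.imwrite('pics/s8c.png',cv2.resize(p[130:330,170:430,::-1],None,fx=2.5,fy=2.5))
E
```

```text
[601.  -51.5 277.3] [-3.1  0.   0. ] [ 1.   0.  -0.2] 0.5501206015274671 27.0
hR 218 [589.4 -64.7 185.5 609.9 -51.3 227. ]
col 111 [570.9 -84.4 163.4 614.3 -38.7 174.4]
lid 84 [440.4 216.2  31.  463.8 239.   48.3]
```

View pics/s8c.png

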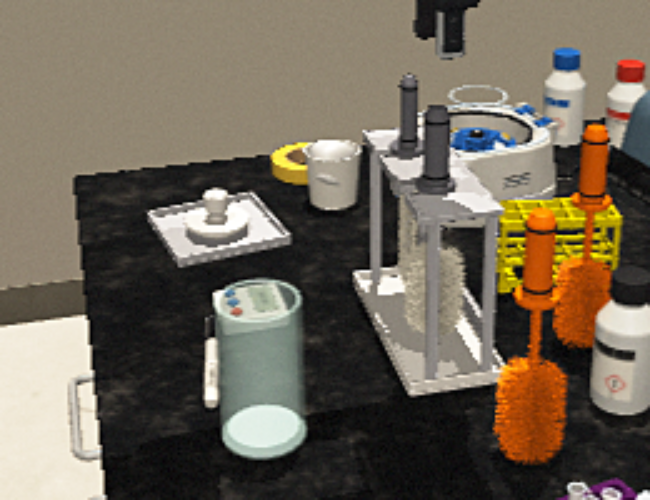

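The brush hangs again in its slot (437,190 in the crop) with the same pose numbers as at the start. The lid is still in the tray. Now for the lid.

Request:
move_arm(increments=[{"tx": -0.7,"ty": -1.3,"tz": 0,"rx": 0,"ry": 0,"rz": 0,"gripper": 0.1},{"tx": -1.3,"ty": -2.5,"tz": 0,"rx": 0,"ry": 0,"rz": 0,"gripper": 0.1},{"tx": -1.4,"ty": -2.7,"tz": 0,"rx": 0,"ry": 0,"rz": 0,"gripper": 0.1},{"tx": -1.4,"ty": -2.7,"tz": 0,"rx": 0,"ry": 0,"rz": 0,"gripper": 0.1},{"tx": -1.4,"ty": -2.7,"tz": 0,"rx": 0,"ry": 0,"rz": 0,"gripper": 0.1},{"tx": -1.4,"ty": -2.7,"tz": 0,"rx": 0,"ry": 0,"rz": 0,"gripper": 0.1},{"tx": -1.4,"ty": -2.7,"tz": 1,"rx": 0,"ry": 0,"rz": 0,"gripper": 0.1},{"tx": -1.4,"ty": -2.7,"tz": 2,"rx": 0,"ry": 0,"rz": 0,"gripper": 0.1},{"tx": -1.4,"ty": -2.7,"tz": 2.5,"rx": 0,"ry": 0,"rz": 0,"gripper": 0.1},{"tx": -1.4,"ty": -2.6,"tz": 3,"rx": 0,"ry": 0,"rz": 0,"gripper": 0.1},{"tx": -1.0,"ty": -1.9,"tz": 3,"rx": 0,"ry": 0,"rz": 0,"gripper": 0.1},{"tx": -0.6,"ty": -1.1,"tz": 3,"rx": 0,"ry": 0,"rz": 0,"gripper": 0.1}], squeeze=40)

```text
clock: 28.2
eef_pos: [450.9, 232.8, 131.1]
tcp_rot: [3.141, 0.001, 0.002]
contact_force: [0.1, -0.2, -0.5]
opening: 0.548
```

Request:
move_arm(increments=[{"tx": 0,"ty": 0,"tz": 2.5,"rx": 0,"ry": 0,"rz": 0,"gripper": 0.1},{"tx": 0,"ty": 0,"tz": 1,"rx": 0,"ry": 0,"rz": 0,"gripper": 0.1},{"tx": 0,"ty": 0,"tz": 0,"rx": 0,"ry": 0,"rz": 0,"gripper": 0.1},{"tx": 0,"ty": 0,"tz": 0,"rx": 0,"ry": 0,"rz": 0,"gripper": 0.1},{"tx": 0,"ty": 0,"tz": 0,"rx": 0,"ry": 0,"rz": 0,"gripper": 0.1}], squeeze=40)

```text
clock: 28.7
eef_pos: [454.1, 231.6, 99.0]
tcp_rot: [-3.141, -0.002, -0.0]
contact_force: [0.9, -0.2, 0.4]
opening: 0.55
```

```bash
python3 - <<'E'
from h import *
np.set_printoptions(precision=1,suppress=True)
s=r.sense(); print(s['eef_pos'],s['tcp_rot'],s['clock'])
p,d=save('wrist','w9'); P=cloud('wrist',d)
for n,b in dict(knob=(410,500,190,280,38,52),flange=(400,510,180,290,15,24)).items():
    q=box(P,*b)
    if len(q)>5: print(n,len(q),np.median(q,0),rect(q))
E
```

```text
[454.1 231.6  99. ] [-3.1 -0.  -0. ] 28.7
knob 1178 [456.2 232.1  46.6] ((454.6268005371094, 232.3978271484375), (24.651473999023438, 24.949512481689453), 88.78172302246094)
flange 4888 [461.1 232.2  17.9] ((454.4754638671875, 232.4036407470703), (66.99405670166016, 66.6330795288086), 63.80723571777344)
```

Request:
move_arm(increments=[{"tx": -0.1,"ty": -0.05,"tz": 1,"rx": 0,"ry": 0,"rz": 0,"gripper": 0.1},{"tx": 0,"ty": 0,"tz": 2,"rx": 0,"ry": 0,"rz": 0,"gripper": 0.1},{"tx": 0,"ty": 0,"tz": 2,"rx": 0,"ry": 0,"rz": 0,"gripper": 0.1},{"tx": 0,"ty": 0,"tz": 1.5,"rx": 0,"ry": 0,"rz": 0,"gripper": 0.1},{"tx": 0,"ty": 0,"tz": 0.9,"rx": 0,"ry": 0,"rz": 0,"gripper": 0.1},{"tx": 0,"ty": 0,"tz": 0,"rx": 0,"ry": 0,"rz": 0,"gripper": 0.1},{"tx": 0,"ty": 0,"tz": 0,"rx": 0,"ry": 0,"rz": 0,"gripper": 0.1}], squeeze=40)

```text
clock: 29.45
eef_pos: [452.5, 231.9, 24.0]
tcp_rot: [-3.141, -0.0, 0.0]
contact_force: [0.1, 0.7, 1.2]
opening: 0.555
```

Request:
move_arm(increments=[{"tx": 0,"ty": 0,"tz": 0,"rx": 0,"ry": 0,"rz": 0,"gripper": -0.2},{"tx": 0,"ty": 0,"tz": 0,"rx": 0,"ry": 0,"rz": 0,"gripper": -0.4},{"tx": 0,"ty": 0,"tz": 0,"rx": 0,"ry": 0,"rz": 0,"gripper": -1},{"tx": 0,"ty": 0,"tz": 0,"rx": 0,"ry": 0,"rz": 0,"gripper": -1},{"tx": 0,"ty": 0,"tz": 0,"rx": 0,"ry": 0,"rz": 0,"gripper": -1},{"tx": 0,"ty": 0,"tz": 0,"rx": 0,"ry": 0,"rz": 0,"gripper": -1}], squeeze=40)

```text
clock: 30.05
eef_pos: [452.8, 232.1, 24.6]
tcp_rot: [-3.141, -0.001, 0.0]
contact_force: [-0.9, 0.7, 5.4]
opening: 0.261
```

Request:
move_arm(increments=[{"tx": 0,"ty": 0,"tz": -0.7,"rx": 0,"ry": 0,"rz": 0,"gripper": -1},{"tx": 0,"ty": 0,"tz": -1.5,"rx": 0,"ry": 0,"rz": 0,"gripper": -1},{"tx": 0,"ty": 0,"tz": -2,"rx": 0,"ry": 0,"rz": 0,"gripper": -1},{"tx": 0,"ty": 0,"tz": -2.5,"rx": 0,"ry": 0,"rz": 0,"gripper": -1},{"tx": 0,"ty": 0,"tz": -2.5,"rx": 0,"ry": 0,"rz": 0,"gripper": -1},{"tx": 0,"ty": 0,"tz": -2.5,"rx": 0,"ry": 0,"rz": 0,"gripper": -1},{"tx": 0,"ty": 0,"tz": -2.5,"rx": 0,"ry": 0,"rz": 0,"gripper": -1},{"tx": 0,"ty": 0,"tz": -2,"rx": 0,"ry": 0,"rz": 0,"gripper": -1},{"tx": 0,"ty": 0,"tz": -1.3,"rx": 0,"ry": 0,"rz": 0,"gripper": -1},{"tx": 0,"ty": 0,"tz": 0,"rx": 0,"ry": 0,"rz": 0,"gripper": -1}], squeeze=40)

```text
clock: 31.05
eef_pos: [453.2, 232.3, 200.6]
tcp_rot: [-3.14, -0.003, 0.0]
contact_force: [0.9, 0.8, -1.5]
opening: 0.262
```

Request:
move_arm(increments=[{"tx": -0.15,"ty": 1.5,"tz": 0,"rx": 0,"ry": 0,"rz": 0,"gripper": -1},{"tx": -0.15,"ty": 3,"tz": 0,"rx": 0,"ry": 0,"rz": 0,"gripper": -1},{"tx": -0.15,"ty": 3.5,"tz": 0,"rx": 0,"ry": 0,"rz": 0,"gripper": -1},{"tx": -0.15,"ty": 3.7,"tz": 0,"rx": 0,"ry": 0,"rz": 0,"gripper": -1},{"tx": -0.15,"ty": 3.7,"tz": 0,"rx": 0,"ry": 0,"rz": 0,"gripper": -1},{"tx": -0.15,"ty": 3.7,"tz": 0,"rx": 0,"ry": 0,"rz": 0,"gripper": -1},{"tx": -0.15,"ty": 3.7,"tz": 0,"rx": 0,"ry": 0,"rz": 0,"gripper": -1},{"tx": -0.15,"ty": 3.7,"tz": 0,"rx": 0,"ry": 0,"rz": 0,"gripper": -1},{"tx": -0.15,"ty": 3.5,"tz": 0,"rx": 0,"ry": 0,"rz": 0,"gripper": -1},{"tx": -0.15,"ty": 3.0,"tz": 0,"rx": 0,"ry": 0,"rz": 0,"gripper": -1},{"tx": -0.15,"ty": 2.0,"tz": 0,"rx": 0,"ry": 0,"rz": 0,"gripper": -1},{"tx": -0.1,"ty": 1.2,"tz": 0,"rx": 0,"ry": 0,"rz": 0,"gripper": -1}], squeeze=40)

```text
clock: 32.25
eef_pos: [433.3, -131.8, 197.6]
tcp_rot: [-3.141, 0.002, -0.001]
contact_force: [0.3, 0.6, -1.6]
opening: 0.264
```

Request:
move_arm(increments=[{"tx": 0,"ty": 0,"tz": 0,"rx": 0,"ry": 0,"rz": 0,"gripper": -1},{"tx": 0,"ty": 0,"tz": 0,"rx": 0,"ry": 0,"rz": 0,"gripper": -1},{"tx": 0,"ty": 0,"tz": 0,"rx": 0,"ry": 0,"rz": 0,"gripper": -1},{"tx": 0,"ty": 0,"tz": 0,"rx": 0,"ry": 0,"rz": 0,"gripper": -1}], squeeze=40)

```text
clock: 32.65
eef_pos: [434.9, -129.3, 198.7]
tcp_rot: [-3.141, 0.0, 0.002]
contact_force: [0.1, -1.2, -0.4]
opening: 0.264
```

```bash
python3 - <<'E'
from h import *
np.set_printoptions(precision=1,suppress=True)
s=r.sense(); print(s['eef_pos'],s['tcp_rot'],s['contact_force'],s['clock'])
p,d=save('side','s10'); P=cloud('side',d)
for n,b in dict(lid=(380,490,-190,-70,170,200),jar=(380,490,-190,-70,60,116)).items():
    q=box(P,*b); print(n,len(q),np.percentile(q,[2,98],0).ravel(),np.percentile(q,[2,98],0).mean(0))
E
```

```text
[ 434.9 -129.3  198.7] [-3.1  0.   0. ] [ 0.1 -1.2 -0.4] 32.65
lid 472 [ 403.7 -163.5  179.7  464.7 -106.4  194. ] [ 434.2 -134.9  186.9]
jar 1180 [ 404.3 -162.9   61.6  465.   -99.7  115. ] [ 434.6 -131.3   88.3]
```

The lid is aligned with the jar to within 1 mm. Lowering it.

Request:
move_arm(increments=[{"tx": 0.05,"ty": 0.05,"tz": 1,"rx": 0,"ry": 0,"rz": 0,"gripper": -1},{"tx": 0,"ty": 0,"tz": 1.5,"rx": 0,"ry": 0,"rz": 0,"gripper": -1},{"tx": 0,"ty": 0,"tz": 1.3,"rx": 0,"ry": 0,"rz": 0,"gripper": -1},{"tx": 0,"ty": 0,"tz": 0.8,"rx": 0,"ry": 0,"rz": 0,"gripper": -1},{"tx": 0,"ty": 0,"tz": 0.6,"rx": 0,"ry": 0,"rz": 0,"gripper": -1},{"tx": 0,"ty": 0,"tz": 0.5,"rx": 0,"ry": 0,"rz": 0,"gripper": -1},{"tx": 0,"ty": 0,"tz": 0.4,"rx": 0,"ry": 0,"rz": 0,"gripper": -1},{"tx": 0,"ty": 0,"tz": 0.2,"rx": 0,"ry": 0,"rz": 0,"gripper": -1},{"tx": 0,"ty": 0,"tz": 0.1,"rx": 0,"ry": 0,"rz": 0,"gripper": -1},{"tx": 0,"ty": 0,"tz": 0,"rx": 0,"ry": 0,"rz": 0,"gripper": -1},{"tx": 0,"ty": 0,"tz": 0,"rx": 0,"ry": 0,"rz": 0,"gripper": -1}], squeeze=40)

```text
clock: 33.8
eef_pos: [435.6, -130.7, 135.0]
tcp_rot: [3.141, -0.0, 0.0]
contact_force: [0.2, 0.7, -0.5]
opening: 0.263
```

Request:
move_arm(increments=[{"tx": 0,"ty": 0,"tz": 0.1,"rx": 0,"ry": 0,"rz": 0,"gripper": -1},{"tx": 0,"ty": 0,"tz": 0,"rx": 0,"ry": 0,"rz": 0,"gripper": -1},{"tx": 0,"ty": 0,"tz": 0,"rx": 0,"ry": 0,"rz": 0,"gripper": -1}], squeeze=40)

```text
clock: 34.1
eef_pos: [435.8, -130.8, 134.6]
tcp_rot: [3.141, -0.001, 0.0]
contact_force: [-3.0, 0.8, 8.7]
opening: 0.265
```

Contact at the expected height. Releasing and lifting clear.

Request:
move_arm(increments=[{"tx": 0,"ty": 0,"tz": 0,"rx": 0,"ry": 0,"rz": 0,"gripper": -0.3},{"tx": 0,"ty": 0,"tz": 0,"rx": 0,"ry": 0,"rz": 0,"gripper": -0.1},{"tx": 0,"ty": 0,"tz": 0,"rx": 0,"ry": 0,"rz": 0,"gripper": 0.1},{"tx": 0,"ty": 0,"tz": 0,"rx": 0,"ry": 0,"rz": 0,"gripper": 0.1},{"tx": 0,"ty": 0,"tz": 0,"rx": 0,"ry": 0,"rz": 0,"gripper": 0.1},{"tx": 0,"ty": 0,"tz": -1,"rx": 0,"ry": 0,"rz": 0,"gripper": 0.1},{"tx": 0,"ty": 0,"tz": -2,"rx": 0,"ry": 0,"rz": 0,"gripper": 0.1},{"tx": 0,"ty": 0,"tz": -3,"rx": 0,"ry": 0,"rz": 0,"gripper": 0.1},{"tx": 0,"ty": 0,"tz": -3,"rx": 0,"ry": 0,"rz": 0,"gripper": 0.1},{"tx": 0,"ty": 0,"tz": -3,"rx": 0,"ry": 0,"rz": 0,"gripper": 0.1},{"tx": 0,"ty": 0,"tz": -1.5,"rx": 0,"ry": 0,"rz": 0,"gripper": 0.1},{"tx": 0,"ty": 0,"tz": 0,"rx": 0,"ry": 0,"rz": 0,"gripper": 0.1}], squeeze=40)

```text
clock: 35.3
eef_pos: [436.7, -131.1, 271.6]
tcp_rot: [3.14, -0.005, 0.0]
contact_force: [-0.0, -0.4, -0.9]
opening: 0.552
```

```bash
python3 - <<'E'
from h import *
np.set_printoptions(precision=1,suppress=True)
s=r.sense(); print(s['eef_pos'],s['contact_force'],s['clock'])
p,d=save('side','s11'); P=cloud('side',d)
for n,b in dict(flange=(380,490,-190,-70,118,138),knob=(380,490,-190,-70,148,166),jar=(380,490,-190,-70,60,116),hR=(570,630,-90,-25,185,228)).items():
    q=box(P,*b); print(n,len(q),np.median(q,0),np.percentile(q,[2,98],0).ravel())
pw,dw=r.grab_frame('wrist'); q=box(cloud('wrist',dw),380,490,-190,-70,122,134)
A=np.c_[q[:,:2],np.ones(len(q))]; print('wrist flange z',np.median(q[:,2]),rect(q),'slope',np.linalg.lstsq(A,q[:,2],rcond=None)[0][:2]*68)
cv2.imwrite('pics/s11c.png',cv2.resize(p[130:330,170:430,::-1],None,fx=2.5,fy=2.5))
E
```

```text
[ 436.7 -131.1  271.6] [-0.  -0.4 -0.9] 35.3
flange 551 [ 433.  -143.2  127.8] [ 404.8 -164.2  118.7  466.2 -108.2  135.3]
knob 121 [ 435.2 -138.   155.8] [ 423.8 -145.3  148.7  446.5 -123.2  158.2]
jar 894 [ 431.2 -157.3   88.7] [ 404.1 -162.9   61.3  465.7 -133.6  115.1]
hR 221 [597.  -60.3 206.5] [589.6 -65.4 185.4 609.7 -50.2 226.6]
wrist flange z 126.71114507842964 ((436.3952331542969, -129.75416564941406), (67.15546417236328, 66.36944580078125), 1.3894774913787842) slope [-0.3  0.1]
```

View pics/s11c.png

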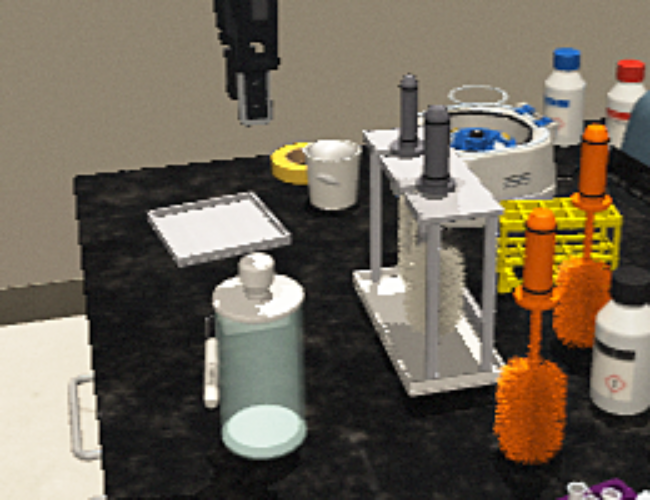

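The lid is home and level, the brush hangs in its slot, the jar stands in its place, and the robot is clear of everything.

```bash
python3 -c "
from rig import r; print(r.sign_off())"
```

```text
the job is handed in; nothing more can be done
None
```

I finished the job and handed it in at about 35 s on the robot's clock, with the gripper open and touching nothing.

- **Lid off:** I laid it knob up in the tray, and it sat flat in the top camera's depth readings.
- **Scrubbing:** The brush touched the jar floor three times, at 5.8, 6.2 and 5.9 N, each at TCP height 165.9 mm. Between strokes I drew it up 86 mm, leaving about 50 mm of bristle above the rim.
- **Brush back:** It hangs upright in the right slot. The handle's position matches the start to about 1 mm. The slim brush and the orange look-alikes were not touched.
- **Lid on:** It is back on the jar. The flange top reads 127 to 128 mm (128 expected), tilted less than 0.5 mm across, and centred to about 1 mm.
- **Jar:** It moved less than 1 mm and is upright.

The highest wrist force at any reading was about 10 N. No check failed. The wrist camera read about 1 to 2 mm farther in x than the top and side cameras, which is within its calibration.

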